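# Press-test the lid of the honey jar and log it

## Task

Test the seal of the honey jar, the one with amber contents and a gold lid: with the fingertips gently press the dome in the middle of its lid all the way in, and let it spring back up. Then log the test by pressing the green button on the grey tally box fully down and letting go. Do not grip, lift, tip or shove the jar, and leave the other jars, the red button and the loose things alone.

Things in the scene. Friction and masses are not known exactly. Their poses are not given: they have to be found in the camera images.
- honey_jar: THE JAR TO TEST: loose round glass jar, 66 mm in diameter, amber-yellow honey, white paper label, GOLD metal lid (64 mm across) - the only jar with amber contents and a gold lid. Origin at the centre of its underside, z up. The flat of the lid is 110 mm above the origin; in its middle a round dome (34 mm across at the foot, 28 mm flat on top) stands 7 mm proud, its top 117 mm above the origin. About 0.4 kg, it slides if pushed sideways.
- honey_jar_top (a point): centre of the top of the honey jar's lid dome: the spot to press, straight down. The point moves with the dome.
- honey_jar_dome (a joint): how far the honey jar's dome is pressed in: 0 = up, 0.005 m = fully in (2 mm still proud of the lid). A spring: it starts to give at about 1.2 N, is fully in at about 4 N and comes back up when released.
- syrup_jar: another jar, to be left alone: near-black contents, gold lid, white label, 66 mm in diameter, flat of the lid 110 mm and dome top 117 mm above the origin (centre of the underside). Loose, stands upright.
- syrup_jar_dome (a joint): how far the dome of the syrup jar is pressed in (0 = up, 0.005 m = fully in); must stay up.
- apricot_jar: another jar, to be left alone: bright orange contents, black lid, white label, 66 mm in diameter, flat of the lid 98 mm and dome top 105 mm above the origin (centre of the underside). Loose, stands upright.
- apricot_jar_dome (a joint): how far the dome of the apricot jar is pressed in (0 = up, 0.005 m = fully in); must stay up.
- tomato_jar: another jar, to be left alone: dark red contents, black lid, white label, 66 mm in diameter, flat of the lid 110 mm and dome top 117 mm above the origin (centre of the underside). Loose, stands upright.
- tomato_jar_dome (a joint): how far the dome of the tomato jar is pressed in (0 = up, 0.005 m = fully in); must stay up.
- olive_jar: another jar, to be left alone: dark olive-green contents, black lid, white label, 66 mm in diameter, flat of the lid 98 mm and dome top 105 mm above the origin (centre of the underside). Loose, stands upright.
- olive_jar_dome (a joint): how far the dome of the olive jar is pressed in (0 = up, 0.005 m = fully in); must stay up.
- tally: grey tally box fixed on the table, 90 (x) x 160 (y) x 60 mm high, origin at the centre of its underside, z up, its y axis runs from the red button to the green one. Two round push buttons on its top, 84 mm apart: green at y = +42 mm, red at y = -42 mm. Each cap is 28 mm across in a black collar 44 mm across that stands 12 mm above the box; the cap's top is 78 mm above the table.
- green_top (a point): centre of the top of the green button's cap (moves with it), pressed straight down.
- green (a joint): travel of the green button: 0 = up, 0.006 m = fully down, where the cap is flush with its collar. Spring: starts to give at about 1.5 N, fully down at about 5 N, returns when released.
- red_top (a point): centre of the top of the red button's cap; not to be pressed.
- red (a joint): travel of the red button: 0 = up, 0.006 m = fully down; must stay up.
- spoon: loose wooden spoon lying on the table on the far side of the jars (about 1 cm high); left alone.
- spare_lid: loose gold jar lid lying flat on the table beyond the tally box, 64 mm across, 14 mm high, no dome, no jar; left alone. Origin at the centre of its underside.

How it is judged:
On the way, in this order (a step that is already met when the one before it is completed fails the run):
1. the fingertips press the dome of the honey jar in (at least 3.5 of its 5 mm) (value of joint honey_jar_dome above 0.0035 m and contact force between the fingers and honey_jar above 0.5 N), for 0.05 s.
2. the dome is let go and springs back (less than 1 mm in) (value of joint honey_jar_dome below 0.001 m), for 0.05 s.
3. then the fingertips press the green button down (at least 4.2 of its 6 mm) (value of joint green above 0.0042 m and contact force between the fingers and tally above 0.5 N), for 0.05 s.
At the end, for the whole second after the job is handed in: The honey jar stands upright (within 0.05 rad), at rest, less than 20 mm from where it was, its dome up; the green and red buttons are up (within 1 mm); the other jars stand upright within 10 mm of their places with their domes up; the spoon and the spare lid lie within 15 mm of theirs (distance of honey_jar from where it was at the start of the episode below 0.02 m and angle between each of honey_jar, syrup_jar, apricot_jar, tomato_jar, olive_jar's own z axis and vertical below 0.05 rad and linear speed of honey_jar below 0.02 m/s and value of joint each of honey_jar_dome, green, red, syrup_jar_dome, apricot_jar_dome, tomato_jar_dome, olive_jar_dome below 0.001 m and distance of each of syrup_jar, apricot_jar, tomato_jar, olive_jar from where it was at the start of the episode below 0.01 m and distance of each of spoon, spare_lid from where it was at the start of the episode below 0.015 m); the robot touches nothing.
It fails at once if another jar is shifted by more than 10 mm, tipped, or its dome pressed (more than 1.5 mm) (distance of any of syrup_jar, apricot_jar, tomato_jar, olive_jar from where it was at the start of the episode above 0.01 m or angle between any of syrup_jar, apricot_jar, tomato_jar, olive_jar's own z axis and vertical above 0.15 rad or value of joint any of syrup_jar_dome, apricot_jar_dome, tomato_jar_dome, olive_jar_dome above 0.0015 m).
It fails at once if the red button is pressed (more than 2 mm) (value of joint red above 0.002 m).
It fails at once if the honey jar is lifted (its underside more than 8 mm above the table), tipped by more than 0.2 rad or shoved more than 20 mm from its place (height (world z) of honey_jar above 0.008 m or angle between honey_jar's own z axis and vertical above 0.2 rad or distance of honey_jar from where it was at the start of the episode above 0.02 m).
It fails at once if the honey jar or the tally box is pressed roughly (more than 40 N) (contact force between the fingers and honey_jar above 40 N or contact force between the fingers and tally above 40 N).
It fails at once if the spoon or the spare lid is shifted by more than 15 mm (distance of any of spoon, spare_lid from where it was at the start of the episode above 0.015 m).
It also fails if it takes over 48 s, if anything falls off the work surface, if the arm or the gripper's body presses on something with over 40 N, if the wrist force passes 120 N, or if a joint passes its speed limit or range.

## Robot

A 6-joint arm with a two-finger parallel gripper is mounted at the origin on the work surface. World frame = base frame: x ahead of the robot, y to its left, z up, the work surface at z = 0. Lengths are in m, angles in rad, forces in N, time in s.
With the tool pointing down it reaches from about 0.15 to 0.775 m from the base axis. Payload 6.1 kg.
Tool frame: the origin (TCP) lies at the centre of the arm's flange, where the gripper is bolted on; the fingertips stand 173 mm ahead of it and the grasp point (between the pads) lies 155 mm ahead of it; y points along the fingers, x is the direction in which the jaws open and shut, and the axes are right-handed (so a half turn about y gives the same grasp; the last joint's range is limited). The gripper opens to 85 mm and grips with 20 to 120 N. Pads are 22 mm wide; open, the fingers measure 114 mm over their backs; the gripper's body (76 mm by 85 mm) begins 54 mm behind the grasp point. The pads swing forward as they close: fully open they stand 13 mm farther back than shut.
Start: joints at [0, 0.126, -0.04, 1.405, 0, 1.571], TCP at [0.525, 0, 0.405] pointing down, gripper open.
Joint ranges: [-2.72, 2.72], [-0.95, 1.95], [-1.27, 1.35], [-1.78, 2.02], [-1.46, 1.47], [-3.14, 3.14]. Speed limits (rad/s): [2.39, 2.39, 3.01, 3.14, 3.14, 3.14].

## Interface

Orientations are given as a unit quaternion [w, x, y, z].
In Python, from rig import observe, camera, camera_info, finish_job gives the robot as it stands.
- The arm moves only by the tool play_rows, never from a script. Its argument "moves" is a list that holds one entry, the list of rows, each a list of 7 numbers: the shift along the tool's x, y, z in mm, then the turn, a rotation vector about the tool's x, y, z in rad, then the opening, from 0 (shut) to 1 (fully open). A call has 1 to 10 rows; each row shifts and turns the pose as measured when the row begins, along the tool's axes as they then stand; what a row does not reach is not made up. A row lasts 1/12 s, in which the tool goes at most 41.7 mm and 7.16 degrees, less where a joint would pass 70% of its speed; a pose out of reach is approached as far as the arm can. A call is refused whole if a number of a shift passes 41.7 or a number of a turn 0.125, either way. A call with a gripper value outside its range is refused whole. The fingers move at their own pace and stop on an object; "newtons" is the grip in N (left out, the last holds). Time passes only in rows, so rows that do not move let the fingers close. It gives the time, the measured TCP pose, the force and the opening at its end, in the units of the state.
- observe(): the state, without advancing time (a new reading comes with each control period).
- camera(name): name is "scene" or "side" or "wrist"; returns the picture (480x640x3 uint8, red, green, blue); there is no depth.
- camera_info(name): a dict with "camera_matrix" (3x3 intrinsics, pixels), "R" (3x3) and "t" (3): a world point X has camera coordinates R X + t; the wrist camera has in their place "tool_from_camera" (4x4, takes a point from camera to tool coordinates, whose origin is the TCP and whose axes are the tool frame's). Camera axes: x right, y down, z forward; pixel columns grow to the right and rows downward; lengths in m; the calibration is good to about 2 mm. The wrist camera is an equidistant fisheye: a pixel r from the principal point sees the ray r / f radians off the axis. A picture is of the moment at which its call begins: read the wrist's pose just before it. camera_info takes no time and is no camera call.
- finish_job(): hands the job in, once; it reports no verdict.
The state is a dict: "t": time; "q": joint angles; "joint_vel": joint speeds; "joint_efforts": joint torques, N m; "tcp_pos": TCP position; "tool_rot": TCP orientation; "wrist_force": force on the tool from outside, world axes, zero at the start; "torque": the same for the moment, N m; "grip_width": finger opening in m.
Only numpy, scipy, OpenCV 4.12 (cv2) and the standard library are available. Lean on these libraries where they do the work, as an engineer would, in place of code of your own. Each camera call takes 0.05 s, during which the arm holds its last target.

## Working session

There is one attempt and no reset: what is moved stays moved. The work goes in short steps, Python scripts to look and compute and a tool call to move; the robot and the scene stay as the last step left them, time stands still between calls to the robot, and variables do not carry over. Pictures are saved under pics/ and viewed, and the job is handed in when it is done.

Besides the shell and the picture viewer there is one more tool, called after "Emit:" by a JSON object that holds its "fn" and its "kwargs", one argument or row to a line. play_rows: Moves the arm, as the interface text tells. Its arguments: {"type":"object","properties":{"moves":{"type":"array"},"newtons":{"type":"number"}},"required":["moves"]}

```bash
mkdir -p pics; python3 - <<'E'
from rig import *
import cv2
print(observe())
for n in ["scene","side","wrist"]:
    im=camera(n); cv2.imwrite(f"pics/{n}0.png",im[:,:,::-1])
    print(n,camera_info(n))
E
```

```text
{'t': 0.0, 'q': array([-9.22588197e-06,  1.26392094e-01, -4.06101918e-02,  1.40538878e+00,
       -9.17266196e-06,  1.57080134e+00]), 'joint_vel': array([-8.08794333e-04,  9.13861636e-04, -1.10637677e-03, -1.40122381e-03,
       -9.36342701e-05,  1.44768118e-03]), 'joint_efforts': array([-1.88969068e-03, -4.35916471e+01,  3.52923596e+01,  1.73015334e-02,
       -7.00984879e-05, -2.14169546e-05]), 'tcp_pos': array([ 5.24873430e-01, -5.96240234e-06,  4.03920899e-01]), 'tool_rot': array([-7.07103315e-01,  7.07109798e-01, -5.68855969e-04, -5.58793192e-04]), 'wrist_force': array([-0.19665469,  0.2297653 , -0.4244857 ]), 'torque': array([-0.01677237,  0.05142033, -0.03635879]), 'grip_width': 0.0856138102144774}
scene {'camera_matrix': array([[530.53997869,   0.        , 320.82053194],
       [  0.        , 530.53997869, 239.59060606],
       [  0.        ,   0.        ,   1.        ]]), 'R': array([[-0.51407273,  0.85771691, -0.00713625],
       [ 0.58299535,  0.34329155, -0.73638803],
       [-0.62916265, -0.38271741, -0.6765218 ]]), 't': array([ 0.30080622, -0.27017894,  1.49330774])}
si
[... 220 characters left out ...]
008543],
       [-0.33569133, -0.69037187, -0.64085725],
       [ 0.30367581,  0.56469677, -0.76739726]]), 't': array([-0.54493091,  0.2575467 ,  1.02435526])}
wrist {'camera_matrix': array([[371.64829954,   0.        , 324.86366657],
       [  0.        , 371.64829954, 240.80201899],
       [  0.        ,   0.        ,   1.        ]]), 'tool_from_camera': array([[ 9.99999534e-01,  8.50784480e-04, -4.57342737e-04,
         2.70341413e-04],
       [ 6.93785290e-04, -3.03218448e-01,  9.52920821e-01,
         3.17086186e-02],
       [ 6.72055490e-04, -9.52920694e-01, -3.03218897e-01,
         7.84083657e-02],
       [ 0.00000000e+00,  0.00000000e+00,  0.00000000e+00,
         1.00000000e+00]])}
```

View pics/scene0.png

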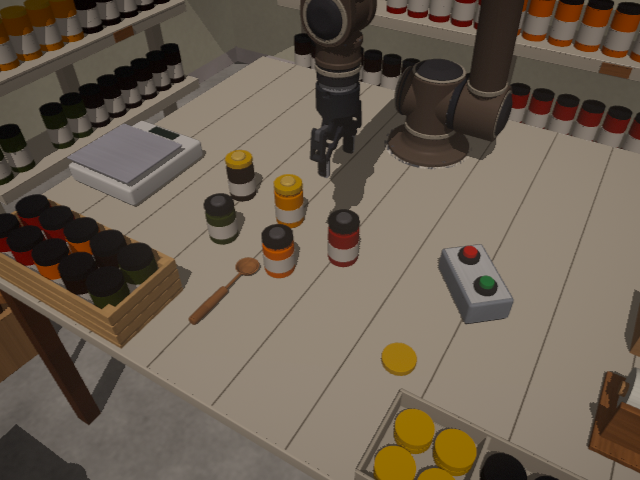

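View pics/side0.png

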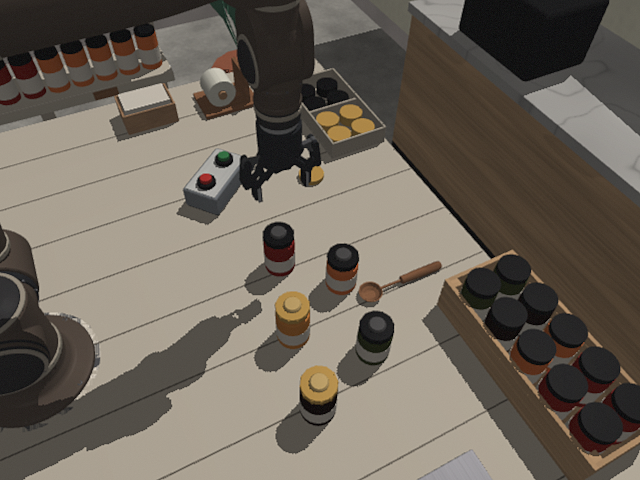

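View pics/wrist0.png

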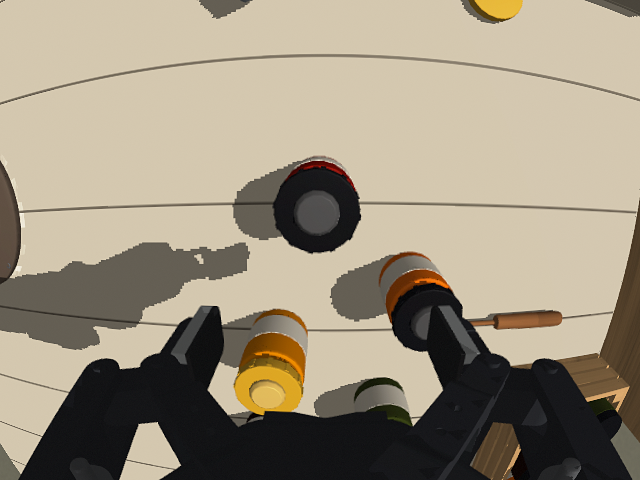

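The honey jar's dome is at about (289,181) in scene, (292,302) in side and (269,393) in wrist. The green button is at about (486,283) in scene and (224,157) in side. I'll zoom in for exact pixels.

```bash
python3 - <<'E'
import cv2,numpy as np
def crop(n,c,w=40,s=5):
    im=cv2.imread(f"pics/{n}0.png");x,y=c
    return cv2.resize(im[y-w:y+w,x-w:x+w],None,fx=s,fy=s,interpolation=cv2.INTER_NEAREST)
a=np.hstack([crop("scene",(290,190),30,6.6),crop("side",(292,310),30,6.6)])
b=np.hstack([crop("scene",(478,270),30,6.6),crop("side",(215,170),30,6.6)])
o=np.vstack([a,b])[:600,:800]
o=cv2.resize(o,(720,720))
cv2.imwrite("pics/z0.png",cv2.resize(o,(600,600)))
E
```

```text
(no output)
```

View pics/z0.png

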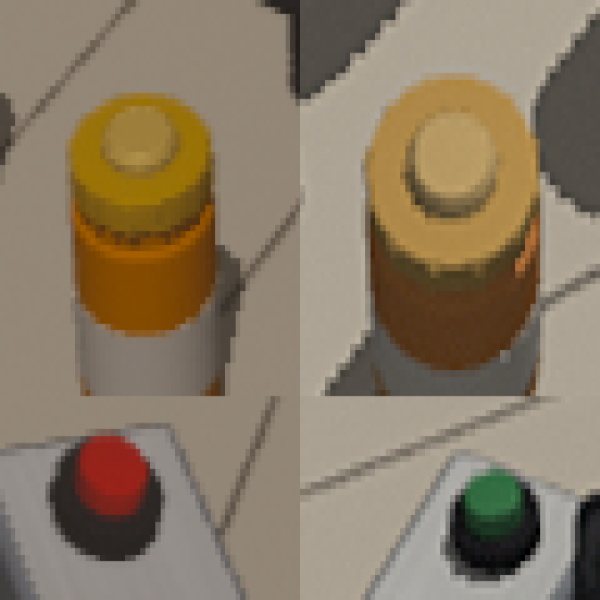

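```bash
cat > h.py <<'E'
from rig import *
import cv2,numpy as np
from scipy.optimize import least_squares
I={n:camera_info(n) for n in ["scene","side","wrist"]}
def proj(n,X):
    i=I[n];c=np.atleast_2d(X)@i["R"].T+i["t"];p=c@i["camera_matrix"].T
    return p[:,:2]/p[:,2:]
def onplane(n,uv,z):
    i=I[n];d=i["R"].T@np.linalg.solve(i["camera_matrix"],[*uv,1]);o=-i["R"].T@i["t"]
    return o+d*(z-o[2])/d[2]
def circ(c,r,N=60):
    a=np.linspace(0,2*np.pi,N);return np.c_[c[0]+r*np.cos(a),c[1]+r*np.sin(a),np.full(N,c[2])]
def zoom(n,im,c,curves,w=30,s=10):
    x,y=c;M=np.float32([[s,0,s*(w-x)],[0,s,s*(w-y)]])
    o=cv2.resize(im[y-w:y+w,x-w:x+w],None,fx=s,fy=s,interpolation=cv2.INTER_NEAREST).copy()
    for C,col in curves:
        p=(proj(n,C)-[x-w,y-w]+.5)*s
        cv2.polylines(o,[p.astype(np.int32)],False,col,1)
    return o
E
python3 - <<'E'
from h import *
print("honey",onplane("scene",(288.2,180.0),.117),onplane("side",(293,302),.117))
# colour segmentation buttons
for n in ["scene","side"]:
    im=cv2.imread(f"pics/{n}0.png"); hsv=cv2.cvtColor(im,cv2.COLOR_BGR2HSV)
    for nm,lo,hi in [("green",(60,120,60),(85,255,255)),("red",(0,200,110),(4,255,255))]:
        m=cv2.inRange(hsv,lo,hi);k,l,s,c=cv2.connectedComponentsWithStats(m)
        for j in range(1,k):
            if s[j,4]>60: print(n,nm,s[j],c[j],onplane(n,c[j],.075))
E
```

```text
honey [ 0.47347031 -0.15009523  0.117     ] [ 0.47479463 -0.15488903  0.117     ]
scene green [480 276  14  13 137] [486.64233577 281.81021898] [0.50713777 0.31881222 0.075     ]
scene red [464 247  13   9  88] [470.125      250.72727273] [0.44129907 0.26353298 0.075     ]
side green [218 152  11   7  65] [223.15384615 155.        ] [0.51066927 0.31925576 0.075     ]
```

```bash
python3 - <<'E'
from h import *
h=np.array([.474,-.1525]);g=np.array([.508,.3185]);r=g-.084*np.array([.766,.643])
R=[]
for n,ch,cg in [("scene",(288,185),(478,268)),("side",(293,308),(214,170))]:
    im=cv2.imread(f"pics/{n}0.png")
    a=zoom(n,im,ch,[(circ([*h,.117],.014),(255,0,0)),(circ([*h,.110],.032),(0,0,255)),(circ([*h,.110],.017),(255,0,255))],27,11)
    b=zoom(n,im,cg,[(circ([*g,.078],.014),(255,0,255)),(circ([*r,.078],.014),(255,0,255)),(circ([*g,.072],.022),(255,255,0)),(circ([*r,.072],.022),(255,255,0))],27,11)
    R.append(np.hstack([a,b]))
o=np.vstack(R);cv2.imwrite("pics/z1.png",cv2.resize(o,(600,600),interpolation=cv2.INTER_AREA))
E
```

```text
(no output)
```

View pics/z1.png

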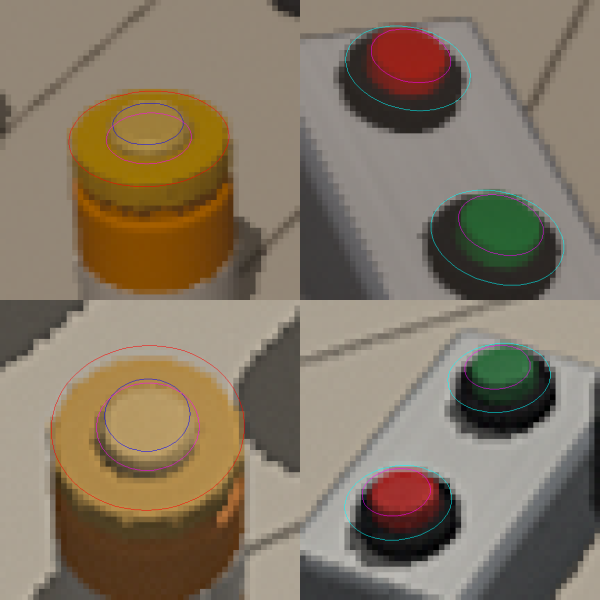

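```bash
cat >> h.py <<'E'
from scipy.spatial.transform import Rotation as Ro
def pose(s):
    w,x,y,z=s["tool_rot"];return Ro.from_quat([x,y,z,w]).as_matrix(),np.array(s["tcp_pos"])
def wproj(s,X):
    R,p=pose(s);T=I["wrist"]["tool_from_camera"];K=I["wrist"]["camera_matrix"]
    Xt=(np.atleast_2d(X)-p)@R;c=(Xt-T[:3,3])@T[:3,:3]
    rr=np.hypot(c[:,0],c[:,1]);th=np.arctan2(rr,c[:,2])
    return np.c_[K[0,2]+K[0,0]*th*c[:,0]/rr,K[1,2]+K[1,1]*th*c[:,1]/rr]
def wplane(s,uv,z):
    R,p=pose(s);T=I["wrist"]["tool_from_camera"];K=I["wrist"]["camera_matrix"]
    d=(np.array(uv)-K[:2,2])/K[0,0];th=np.linalg.norm(d)
    v=np.r_[d/th*np.sin(th),np.cos(th)];D=R@(T[:3,:3]@v);o=R@T[:3,3]+p
    return o+D*(z-o[2])/D[2]
def tip(s,L=.173):
    R,p=pose(s);return p+L*R[:,1]
E
python3 - <<'E'
from h import *
s=observe();R,p=pose(s);print(R.round(3),tip(s))
print(wplane(s,(268,393),.117),wproj(s,[.474,-.1525,.117]))
E
```

```text
[[ 1.    -0.001 -0.   ]
 [ 0.    -0.     1.   ]
 [-0.001 -1.    -0.   ]] [5.24668672e-01 1.83600452e-05 2.31083506e-01]
[ 0.47382616 -0.14600045  0.117     ] [[268.775311   398.26644243]]
```

Emit:
{"fn": "play_rows", "kwargs": {
  "moves": [
    [[-10,0,-20,0,0,0,0],[-10,0,-20,0,0,0,0],[-10,0,-20,0,0,0,0],[-10,0,-20,0,0,0,0],[-10,0,-20,0,0,0,0],[0,0,0,0,0,0,0],[0,0,0,0,0,0,0]]
  ],
  "newtons": 20
}}

```text
t: 0.73
tcp_pos: [0.4731, -0.1029, 0.4013]
tool_rot: [0.707, -0.707, 0.001, 0.003]
wrist_force: [-0.0, 0.1, 0.1]
grip_width: 0.0004
```

```bash
python3 - <<'E'
from h import *
s=observe();print(s["t"],tip(s),s["grip_width"],s["wrist_force"]);im=camera("wrist")[:,:,::-1].copy()
cv2.imwrite("pics/w1.png",im)
p=wproj(s,circ([.474,-.1525,.117],.014))
print(wproj(s,tip(s)))
for y,c in [(-.1525,(255,0,0)),(-.148,(0,255,0))]:
  for z,r in [(.117,.014),(.11,.032)]:
    cv2.polylines(im,[wproj(s,circ([.474,y,z],r)).astype(np.int32)],False,c,1)
cv2.imwrite("pics/w1b.png",im)
E
```

```text
0.7333 [ 0.47208159 -0.10271762  0.2282762 ] 0.0004379686675467486 [-0.02787453  0.13083903  0.14204736]
[[324.32731899 314.59145888]]
```

View pics/w1b.png

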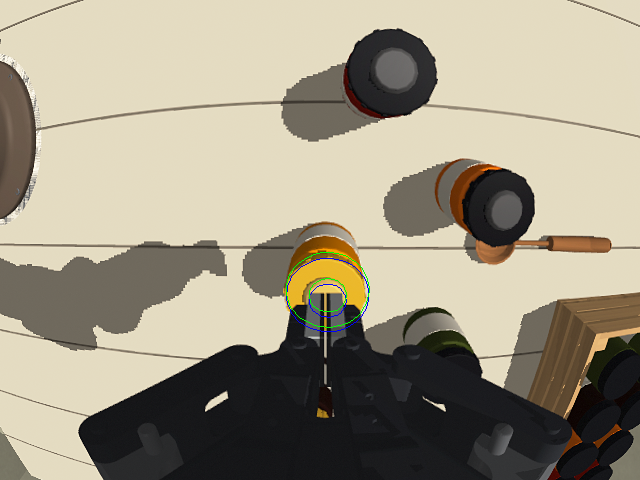

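```bash
python3 - <<'E'
from h import *
s=observe();im=cv2.imread("pics/w1.png")
z=cv2.resize(im[235:335,265:385],None,fx=6,fy=6,interpolation=cv2.INTER_NEAREST)
def ov(x,y,c):
  for zz,r in [(.117,.014),(.11,.032)]:
    cv2.polylines(z,[((wproj(s,circ([x,y,zz],r))-[265,235]+.5)*6).astype(np.int32)],False,c,1)
ov(.473,-.149,(255,0,0)); ov(.472,-.147,(0,160,0))
cv2.imwrite("pics/w1c.png",z)
E
```

```text
(no output)
```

View pics/w1c.png

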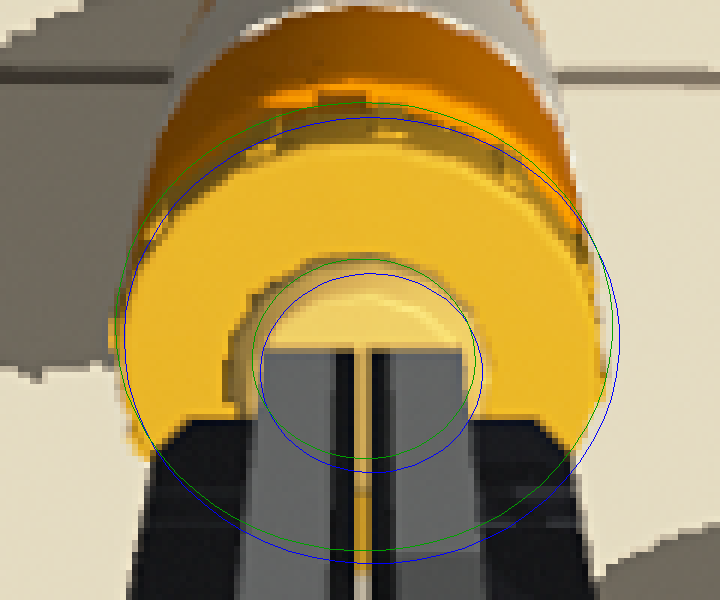

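Emit:
{"fn": "play_rows", "kwargs": {
  "moves": [
    [[0,0,-24,0,0,0,0],[0,0,-23,0,0,0,0],[0,20,0,0,0,0,0],[0,20,0,0,0,0,0],[0,20,0,0,0,0,0],[0,15,0,0,0,0,0],[0,10,0,0,0,0,0],[0,0,0,0,0,0,0]]
  ]
}}

```text
t: 1.45
tcp_pos: [0.4773, -0.1462, 0.313]
tool_rot: [0.708, -0.706, -0.003, 0.005]
wrist_force: [-1.1, 0.6, -0.3]
grip_width: 0.0004
```

```bash
python3 - <<'E'
from h import *
s=observe();print(s["t"],tip(s),s["wrist_force"],s["joint_vel"].round(3));R,p=pose(s);print(R.round(4))
o=[]
for n,c in [("scene",(288,175)),("side",(293,295))]:
    im=camera(n)[:,:,::-1].copy();t=tip(observe())
    o.append(zoom(n,im,c,[(circ(t,.002),(255,255,0))],40,9))
cv2.imwrite("pics/s2.png",cv2.resize(np.hstack(o),(800,400),interpolation=cv2.INTER_AREA))
E
```

```text
1.45 [ 0.47682642 -0.14587037  0.13999708] [-1.06178972  0.60724874 -0.26326485] [0.017 0.002 0.02  0.018 0.001 0.005]
[[ 0.9999 -0.0029 -0.0119]
 [ 0.0119  0.0019  0.9999]
 [-0.0029 -1.      0.002 ]]
```

View pics/s2.png

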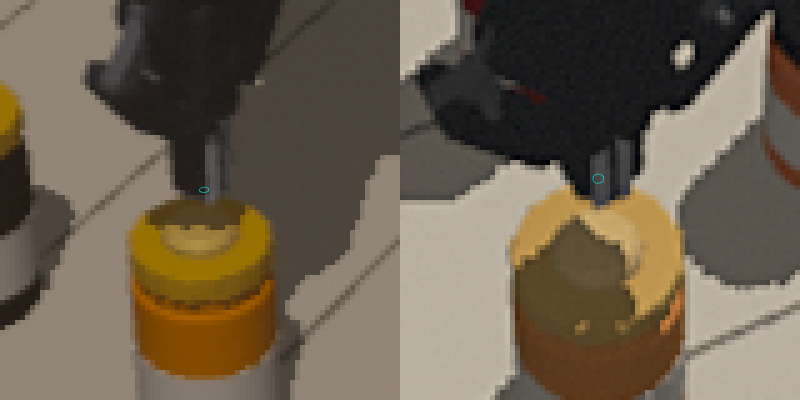

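Emit:
{"fn": "play_rows", "kwargs": {
  "moves": [
    [[-4,4,-5,0,0,0,0],[0,4,0,0,0,0,0],[0,2,0,0,0,0,0],[0,0,0,0,0,0,0]]
  ]
}}

```text
t: 1.88
tcp_pos: [0.4748, -0.1518, 0.3077]
tool_rot: [-0.707, 0.707, 0.006, -0.003]
wrist_force: [-0.3, 0.4, -0.0]
grip_width: 0.0001
```

```bash
python3 - <<'E'
from h import *
s=observe();print(s["t"],tip(s),s["wrist_force"]);
im=camera("wrist")[:,:,::-1].copy()
cv2.imwrite("pics/w3.png",im[200:440,160:480].repeat(2,0).repeat(2,1))
E
```

```text
1.8833 [ 0.47562423 -0.15187329  0.1346987 ] [-0.32713348  0.39745341 -0.01538173]
```

View pics/w3.png

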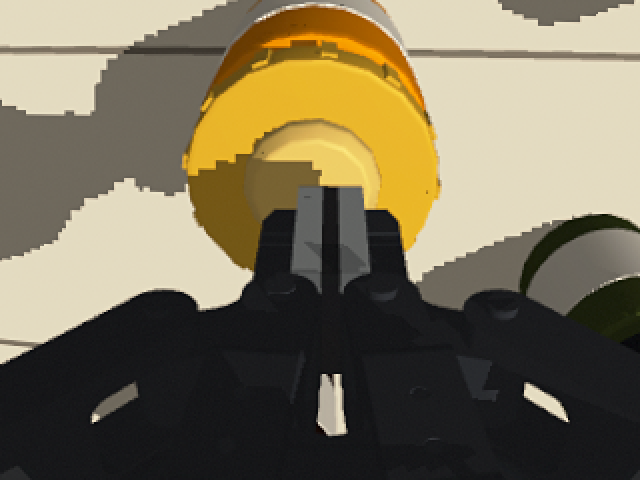

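Emit:
{"fn": "play_rows", "kwargs": {
  "moves": [
    [[-4,5,0,0,0,0,0],[0,4,0,0,0,0,0],[0,3,0,0,0,0,0],[0,0,0,0,0,0,0]]
  ]
}}

```text
t: 2.27
tcp_pos: [0.4705, -0.152, 0.2956]
tool_rot: [-0.707, 0.708, 0.007, -0.002]
wrist_force: [-0.5, -0.7, -0.1]
grip_width: 0.0002
```

```bash
python3 - <<'E'
from h import *
s=observe();print(s["t"],tip(s),s["wrist_force"]);
E
```

```text
2.2667 [ 0.47168861 -0.15223366  0.12257868] [-0.47774135 -0.70279038 -0.0721031 ]
```

Emit:
{"fn": "play_rows", "kwargs": {
  "moves": [
    [[0,2,1,0,0,0,0],[0,2,0,0,0,0,0],[0,1,0,0,0,0,0]]
  ]
}}

```text
t: 2.52
tcp_pos: [0.4705, -0.1509, 0.2901]
tool_rot: [-0.707, 0.708, 0.007, -0.002]
wrist_force: [-1.6, 0.5, 0.3]
grip_width: 0.0001
```

```bash
python3 - <<'E'
from h import *
s=observe();print(s["t"],tip(s),s["wrist_force"]);
o=[]
for n,c in [("scene",(288,175)),("side",(293,295))]:
    im=camera(n)[:,:,::-1].copy();t=tip(observe())
    o.append(zoom(n,im,c,[(circ(t,.002),(255,255,0))],30,12))
cv2.imwrite("pics/s4.png",cv2.resize(np.hstack(o),(800,400),interpolation=cv2.INTER_AREA))
E
```

```text
2.5167 [ 0.47167102 -0.15116166  0.11709347] [-1.56778127  0.5182101   0.28062821]
```

View pics/s4.png

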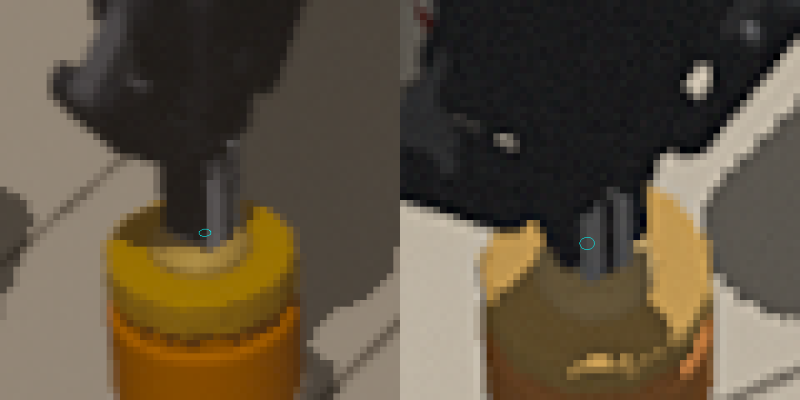

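Emit:
{"fn": "play_rows", "kwargs": {
  "moves": [
    [[0,1.5,0,0,0,0,0],[0,1.5,0,0,0,0,0],[0,0.5,0,0,0,0,0]]
  ]
}}

```text
t: 2.87
tcp_pos: [0.4705, -0.151, 0.2871]
tool_rot: [-0.707, 0.708, 0.007, -0.002]
wrist_force: [-2.0, 1.6, 2.4]
grip_width: -0.0
```

```bash
python3 - <<'E'
from h import *
s=observe();print(s["t"],tip(s),s["wrist_force"]);
E
```

```text
2.8667 [ 0.47170702 -0.15119732  0.11414538] [-1.96964771  1.63190477  2.4147515 ]
```

Emit:
{"fn": "play_rows", "kwargs": {
  "moves": [
    [[0,1.5,0,0,0,0,0],[0,1.5,0,0,0,0,0],[0,0.5,0,0,0,0,0]]
  ]
}}

```text
t: 3.12
tcp_pos: [0.4707, -0.151, 0.2855]
tool_rot: [-0.706, 0.708, 0.008, -0.001]
wrist_force: [-2.4, -0.1, 5.7]
grip_width: -0.0
```

```bash
python3 - <<'E'
from h import *
s=observe();print(s["t"],tip(s),s["wrist_force"]);
E
```

```text
3.1167 [ 0.47227492 -0.1513215   0.11254613] [-2.36557404 -0.12356632  5.68467445]
```

Emit:
{"fn": "play_rows", "kwargs": {
  "moves": [
    [[0,1,0,0,0,0,0],[0,1,0,0,0,0,0],[0,1,0,0,0,0,0]]
  ]
}}

```text
t: 3.37
tcp_pos: [0.4706, -0.151, 0.2856]
tool_rot: [-0.706, 0.708, 0.009, 0.0]
wrist_force: [-4.1, 0.9, 9.3]
grip_width: 0.0002
```

```bash
python3 - <<'E'
from h import *
s=observe();print(s["t"],tip(s),s["wrist_force"]);
o=[]
for n,c in [("scene",(288,175)),("side",(293,295))]:
    im=camera(n)[:,:,::-1].copy();t=tip(observe())
    o.append(zoom(n,im,c,[(circ(t,.002),(255,255,0))],30,12))
cv2.imwrite("pics/s5.png",cv2.resize(np.hstack(o),(800,400),interpolation=cv2.INTER_AREA))
s=observe();print(s["t"],tip(s),s["wrist_force"]);
E
```

```text
3.3667 [ 0.47283203 -0.15146875  0.11260086] [-4.09361962  0.89310721  9.3198753 ]
3.4667 [ 0.47283312 -0.1514641   0.11261456] [-2.95267398  1.24943778  9.89522709]
```

View pics/s5.png

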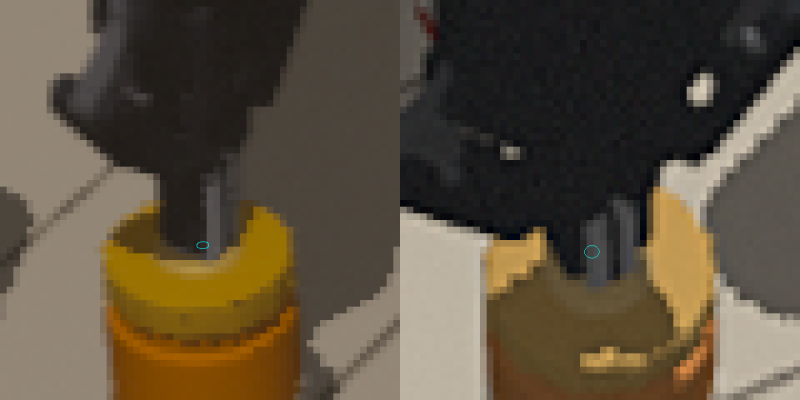

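The dome is fully in: the tip stops at z≈0.1126 with about 10 N, and the jar hasn't moved. Now I'll release it.

Emit:
{"fn": "play_rows", "kwargs": {
  "moves": [
    [[0,-3,0,0,0,0,0],[0,-5,0,0,0,0,0],[0,-10,0,0,0,0,0],[0,-20,0,0,0,0,0],[0,-30,0,0,0,0,0],[0,-30,0,0,0,0,0],[0,0,0,0,0,0,0]]
  ]
}}

```text
t: 4.05
tcp_pos: [0.4688, -0.1504, 0.3877]
tool_rot: [-0.707, 0.708, 0.008, -0.001]
wrist_force: [-0.2, -0.4, -0.2]
grip_width: -0.0001
```

```bash
python3 - <<'E'
from h import *
s=observe();print(s["t"],tip(s),s["wrist_force"]);R,p=pose(s);print(R.round(3))
h=np.array([.473,-.151])
o=[]
for n,c in [("scene",(288,180)),("side",(293,305))]:
    im=camera(n)[:,:,::-1].copy();old=cv2.imread(f"pics/{n}0.png")
    o.append(np.vstack([zoom(n,i,c,[(circ([*h,.117],.014),(255,0,0))],30,10) for i in (old,im)]))
cv2.imwrite("pics/s6.png",cv2.resize(np.hstack(o),(600,600),interpolation=cv2.INTER_AREA))
E
```

```text
4.05 [ 0.47042828 -0.15065431  0.21468957] [-0.16182761 -0.35782326 -0.22011411]
[[ 1.     0.009 -0.013]
 [ 0.013 -0.002  1.   ]
 [ 0.009 -1.    -0.002]]
```

View pics/s6.png

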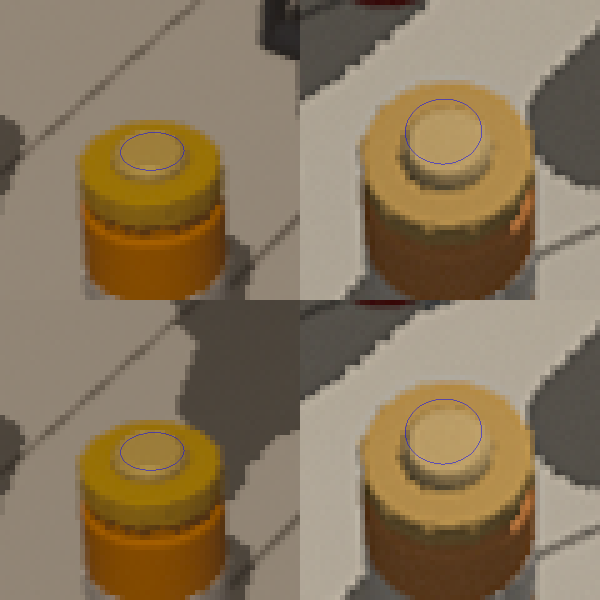

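The dome is back up and the jar hasn't moved. Next, the green button.

Emit:
{"fn": "play_rows", "kwargs": {
  "moves": [
    [[2,0,25,0,0,0,0],[2,0,30,0,0,0,0],[2,0,30,0,0,0,0],[2,0,30,0,0,0,0],[2,0,30,0,0,0,0],[2,0,30,0,0,0,0],[2,0,30,0,0,0,0],[2,0,30,0,0,0,0],[2,0,20,0,0,0,0],[0,0,0,0,0,0,0]]
  ]
}}

```text
t: 4.98
tcp_pos: [0.483, 0.1143, 0.371]
tool_rot: [-0.707, 0.707, -0.002, -0.006]
wrist_force: [0.2, -1.1, -0.1]
grip_width: 0.0002
```

```bash
python3 - <<'E'
from h import *
s=observe();print(s["t"],tip(s),s["wrist_force"]);R,p=pose(s);print(R.round(3));print(R.T@(np.array([.5085,.3187,.15])-tip(s))*1000)
E
```

```text
4.9833 [0.48121894 0.11413009 0.19803896] [ 0.18995761 -1.13358789 -0.05051995]
[[ 1.    -0.011 -0.006]
 [ 0.006 -0.001  1.   ]
 [-0.011 -1.    -0.001]]
[ 28.98202005  47.5094649  204.45963079]
```

Emit:
{"fn": "play_rows", "kwargs": {
  "moves": [
    [[4,0,25,0,0,0,0],[4,0,30,0,0,0,0],[4,0,30,0,0,0,0],[4,0,30,0,0,0,0],[4,0,30,0,0,0,0],[4,0,30,0,0,0,0],[4,0,20,0,0,0,0],[0,0,0,0,0,0,0]]
  ]
}}

```text
t: 5.65
tcp_pos: [0.5099, 0.3149, 0.3593]
tool_rot: [-0.704, 0.71, -0.007, -0.009]
wrist_force: [-0.1, -0.9, -0.3]
grip_width: -0.0002
```

```bash
python3 - <<'E'
from h import *
s=observe();print(s["t"],tip(s),s["wrist_force"]);R,p=pose(s);print(R.round(3));print(R.T@(np.array([.5085,.3187,.10])-tip(s))*1000)
im=camera("wrist")[:,:,::-1].copy()
g=np.array([.5085,.3187]);r=g-.084*np.array([.766,.643])
for c,z,rr in [(g,.078,.014),(r,.078,.014)]:
    cv2.polylines(im,[wproj(s,circ([*c,z],rr)).astype(np.int32)],False,(255,0,255),1)
cv2.imwrite("pics/w7.png",im)
E
```

```text
5.65 [0.50588558 0.31322112 0.18633253] [-0.09896199 -0.93903787 -0.2951975 ]
[[ 1.    -0.023 -0.004]
 [ 0.003 -0.01   1.   ]
 [-0.023 -1.    -0.01 ]]
[ 4.63173464 86.19145451  6.30387235]
```

View pics/w7.png

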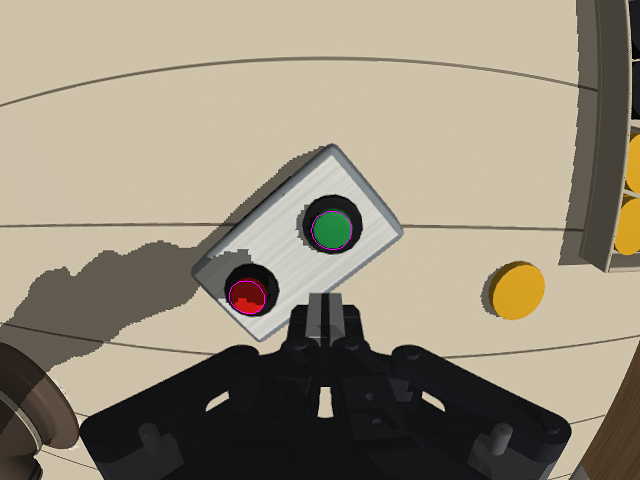

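Emit:
{"fn": "play_rows", "kwargs": {
  "moves": [
    [[-1,20,3,0.01,0,-0.023,0],[0,20,1,0,0,0,0],[0,20,0,0,0,0,0],[0,15,0,0,0,0,0],[0,5,0,0,0,0,0],[0,0,0,0,0,0,0]]
  ]
}}

```text
t: 6.2
tcp_pos: [0.5076, 0.3099, 0.2734]
tool_rot: [-0.705, 0.709, -0.002, -0.001]
wrist_force: [-0.4, -0.1, 0.5]
grip_width: 0.0
```

```bash
python3 - <<'E'
from h import *
s=observe();print(s["t"],tip(s),s["wrist_force"]);R,p=pose(s);print(R.round(3));print(R.T@(np.array([.5085,.3187,.078])-tip(s))*1000)
o=[]
for n,c in [("scene",(484,275)),("side",(222,150))]:
    im=camera(n)[:,:,::-1].copy();t=tip(observe())
    o.append(zoom(n,im,c,[(circ(t,.002),(255,255,0))],35,12))
cv2.imwrite("pics/s8.png",cv2.resize(np.hstack(o),(800,400),interpolation=cv2.INTER_AREA))
E
```

```text
6.2 [0.50704785 0.30886935 0.10037921] [-0.38411713 -0.08121899  0.46276645]
[[ 1.    -0.003  0.002]
 [-0.002 -0.006  1.   ]
 [-0.003 -1.    -0.006]]
[ 1.51224917 22.31518889  9.96618811]
```

View pics/s8.png

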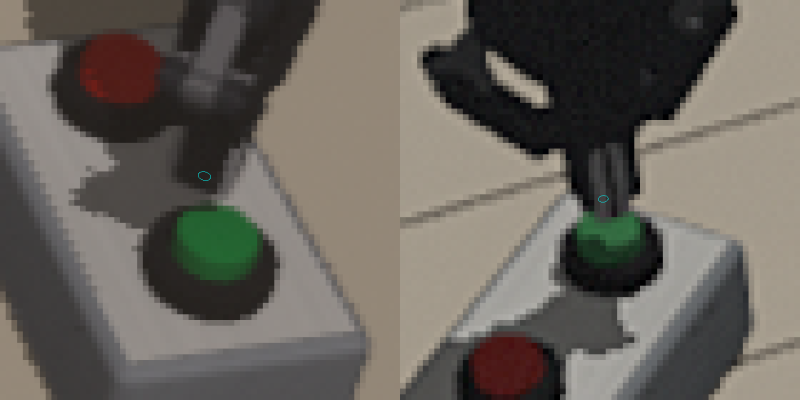

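Emit:
{"fn": "play_rows", "kwargs": {
  "moves": [
    [[1.5,4,6,0,0,0,0],[0,5,5,0,0,0,0],[0,4,0,0,0,0,0],[0,0,0,0,0,0,0]]
  ]
}}

```text
t: 6.63
tcp_pos: [0.5111, 0.3223, 0.2647]
tool_rot: [-0.707, 0.708, 0.0, 0.002]
wrist_force: [-0.1, 0.8, -0.2]
grip_width: -0.0003
```

```bash
python3 - <<'E'
from h import *
s=observe();print(s["t"],tip(s),s["wrist_force"]);R,p=pose(s);print(R.T@(np.array([.5085,.3187,.078])-tip(s))*1000)
E
```

```text
6.6333 [0.51176635 0.32203796 0.09175072] [-0.05529066  0.84169165 -0.17209827]
[-3.30816253 13.74281152 -3.32935875]
```

Emit:
{"fn": "play_rows", "kwargs": {
  "moves": [
    [[-3,3,-3,0,0,0,0],[0,4,0,0,0,0,0],[0,3,0,0,0,0,0],[0,0,0,0,0,0,0]]
  ]
}}

```text
t: 6.97
tcp_pos: [0.508, 0.3198, 0.2546]
tool_rot: [-0.707, 0.707, 0.001, 0.003]
wrist_force: [-0.4, 0.7, 2.1]
grip_width: -0.0002
```

```bash
python3 - <<'E'
from h import *
s=observe();print(s["t"],tip(s),s["wrist_force"]);R,p=pose(s);print(R.T@(np.array([.5085,.3187,.078])-tip(s))*1000)
o=[]
for n,c in [("scene",(484,275)),("side",(222,150))]:
    im=camera(n)[:,:,::-1].copy();t=tip(observe())
    o.append(zoom(n,im,c,[(circ(t,.002),(255,255,0))],35,12))
cv2.imwrite("pics/s9.png",cv2.resize(np.hstack(o),(800,400),interpolation=cv2.INTER_AREA))
E
```

```text
6.9667 [0.50899907 0.31972398 0.08163258] [-0.4403338   0.74503726  2.14753589]
[-0.51761849  3.63007263 -1.02368371]
```

View pics/s9.png

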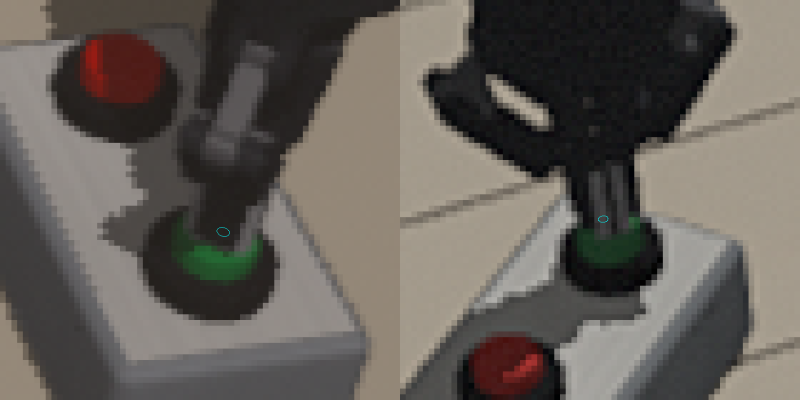

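The tip is centred over the cap and close to it. I'll press in small steps.

Emit:
{"fn": "play_rows", "kwargs": {
  "moves": [
    [[0,1.5,-0.5,0,0,0,0],[0,1.5,0,0,0,0,0],[0,1.5,0,0,0,0,0],[0,1,0,0,0,0,0]]
  ]
}}

```text
t: 7.4
tcp_pos: [0.508, 0.3194, 0.2508]
tool_rot: [0.708, -0.707, -0.002, -0.003]
wrist_force: [-1.2, 0.4, 3.7]
grip_width: -0.0
```

```bash
python3 - <<'E'
from h import *
s=observe();print(s["t"],tip(s),s["wrist_force"])
E
```

```text
7.4 [0.50911296 0.31959617 0.07776272] [-1.18509898  0.39365023  3.69010427]
```

Emit:
{"fn": "play_rows", "kwargs": {
  "moves": [
    [[0,1.5,0,0,0,0,0],[0,1.5,0,0,0,0,0],[0,1.5,0,0,0,0,0]]
  ]
}}

```text
t: 7.65
tcp_pos: [0.5078, 0.3192, 0.2493]
tool_rot: [0.708, -0.706, -0.002, -0.003]
wrist_force: [-4.3, -3.3, 14.8]
grip_width: -0.0
```

Emit:
{"fn": "play_rows", "kwargs": {
  "moves": [
    [[0,1.5,0,0,0,0,0],[0,1,0,0,0,0,0]]
  ]
}}

```text
t: 7.82
tcp_pos: [0.5074, 0.319, 0.2495]
tool_rot: [0.708, -0.706, -0.003, -0.004]
wrist_force: [-2.6, -0.4, 5.9]
grip_width: 0.0001
```

```bash
python3 - <<'E'
from h import *
s=observe();print(s["t"],tip(s),s["wrist_force"])
E
```

```text
7.8167 [0.50914331 0.31959669 0.0764597 ] [-2.562304   -0.4016803   5.93876662]
```

```bash
python3 - <<'E'
from h import *
o=[]
for n,c in [("scene",(484,275)),("side",(222,150))]:
    im=camera(n)[:,:,::-1].copy();t=tip(observe())
    o.append(zoom(n,im,c,[],25,16))
cv2.imwrite("pics/s10.png",cv2.resize(np.hstack(o),(800,400),interpolation=cv2.INTER_AREA))
s=observe();print(s["t"],tip(s),s["wrist_force"])
E
```

```text
7.9167 [0.50916396 0.31963417 0.07641252] [-2.57967078 -0.63597376  9.20774582]
```

View pics/s10.png

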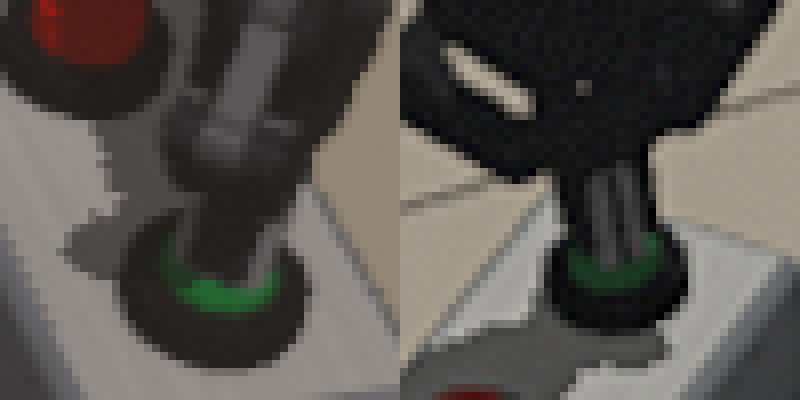

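Emit:
{"fn": "play_rows", "kwargs": {
  "moves": [
    [[0,2,0,0,0,0,0],[0,2,0,0,0,0,0]]
  ]
}}

```text
t: 8.08
tcp_pos: [0.5071, 0.3188, 0.2492]
tool_rot: [0.709, -0.705, -0.004, -0.005]
wrist_force: [-6.3, -3.2, 16.8]
grip_width: -0.0002
```

```bash
python3 - <<'E'
from h import *
s=observe();print(s["t"],tip(s),s["wrist_force"])
im=camera("wrist")[:,:,::-1].copy()
cv2.imwrite("pics/w11.png",im[170:350,220:420].repeat(3,0).repeat(3,1))
E
```

```text
8.0833 [0.50923784 0.31967318 0.07624474] [-6.32338165 -3.20394495 16.77615898]
```

View pics/w11.png

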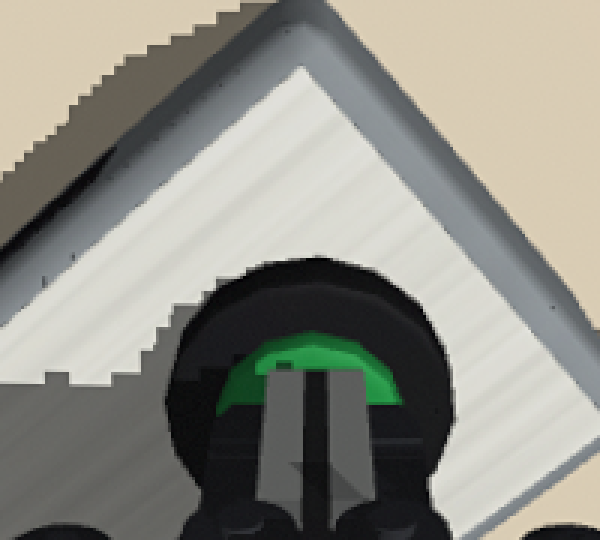

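```bash
python3 - <<'E'
from h import *
s=observe();print(s["t"],tip(s),s["wrist_force"])
a=cv2.imread("pics/scene0.png");b=camera("scene")[:,:,::-1]
g=[.5085,.3187]
for z in (.078,.075,.072): print(z,proj("scene",circ([*g,z],.014)).max(0), proj("scene",[*g,z]))
for u in (484,486,488,490):
    print(u,"old",a[278:300,u,1].tolist());print(u,"new",b[278:300,u,1].tolist())
i2=b[250:310,455:515].copy();i1=a[250:310,455:515]
cv2.imwrite("pics/s12.png",np.hstack([i1,i2]).repeat(6,0).repeat(6,1))
E
```

```text
8.1333 [0.50921234 0.31964687 0.07626635] [-5.56480796 -3.56163121 16.10237467]
0.078 [494.33477064 286.67634604] [[486.67997882 281.15824156]]
0.075 [493.99349773 287.76331235] [[486.35493135 282.2452018 ]]
0.072 [493.6536092  288.84583268] [[486.03119974 283.32776179]]
484 old [96, 96, 98, 98, 100, 100, 98, 84, 78, 77, 71, 42, 38, 38, 37, 37, 36, 44, 116, 137, 139, 140]
484 new [34, 33, 34, 33, 33, 36, 57, 73, 100, 94, 77, 41, 36, 35, 34, 34, 33, 42, 118, 139, 141, 142]
486 old [97, 97, 97, 98, 100, 100, 101, 99, 84, 80, 78, 48, 38, 39, 38, 37, 36, 36, 108, 138, 139, 139]
486 new [33, 34, 34, 32, 33, 35, 44, 55, 98, 103, 87, 49, 36, 36, 37, 34, 33, 35, 109, 140, 141, 142]
488 old [96, 97, 97, 98, 99, 100, 100, 101, 86, 81, 79, 54, 39, 36, 39, 36, 36, 36, 107, 137, 140, 140]
488 new [31, 32, 34, 33, 37, 36, 37, 47, 97, 104, 91, 57, 37, 36, 36, 33, 33, 33, 109, 140, 142, 142]
490 old [96, 97, 98, 98, 100, 100, 101, 98, 82, 77, 69, 42, 38, 38, 37, 35, 36, 36, 126, 138, 138, 138]
490 new [32, 33, 31, 43, 65, 79, 82, 88, 97, 99, 76, 41, 35, 35, 37, 34, 35, 34, 128, 139, 140, 140]
```

View pics/s12.png

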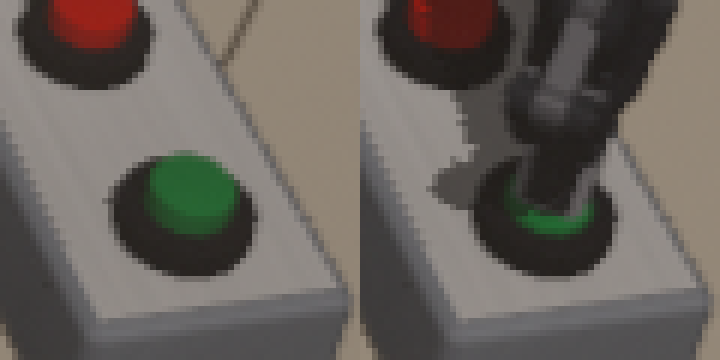

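The side band of the cap (rows 286–288 in scene) is gone, so the button is fully down. Now I'll release and rise.

Emit:
{"fn": "play_rows", "kwargs": {
  "moves": [
    [[0,-3,0,0,0,0,0],[0,-5,0,0,0,0,0],[0,-10,0,0,0,0,0],[0,-20,0,0,0,0,0],[0,-30,0,0,0,0,0],[0,-30,0,0,0,0,0],[0,-25,0,0,0,0,0],[0,0,0,0,0,0,0],[0,0,0,0,0,0,0],[0,0,0,0,0,0,0]]
  ]
}}

```text
t: 9.02
tcp_pos: [0.5053, 0.3174, 0.3777]
tool_rot: [0.708, -0.707, -0.003, -0.004]
wrist_force: [-0.5, -0.2, -0.6]
grip_width: 0.0002
```

```bash
python3 - <<'E'
from h import *
s=observe();print(s["t"],tip(s),s["wrist_force"])
a=cv2.imread("pics/scene0.png");b=camera("scene")[:,:,::-1]
for u in (486,488):
    print(u,"old",a[278:300,u,1].tolist());print(u,"new",b[278:300,u,1].tolist())
cv2.imwrite("pics/f.png",np.vstack([b[130:330],a[130:330]]))
E
```

```text
9.0167 [0.50700257 0.31766466 0.20473589] [-0.53132878 -0.19422355 -0.60144544]
486 old [97, 97, 97, 98, 100, 100, 101, 99, 84, 80, 78, 48, 38, 39, 38, 37, 36, 36, 108, 138, 139, 139]
486 new [95, 95, 96, 98, 98, 99, 101, 97, 83, 79, 78, 46, 36, 36, 38, 36, 35, 35, 108, 137, 139, 139]
488 old [96, 97, 97, 98, 99, 100, 100, 101, 86, 81, 79, 54, 39, 36, 39, 36, 36, 36, 107, 137, 140, 140]
488 new [95, 96, 97, 97, 98, 99, 99, 101, 87, 80, 78, 53, 37, 37, 37, 35, 35, 34, 107, 137, 139, 140]
```

View pics/f.png

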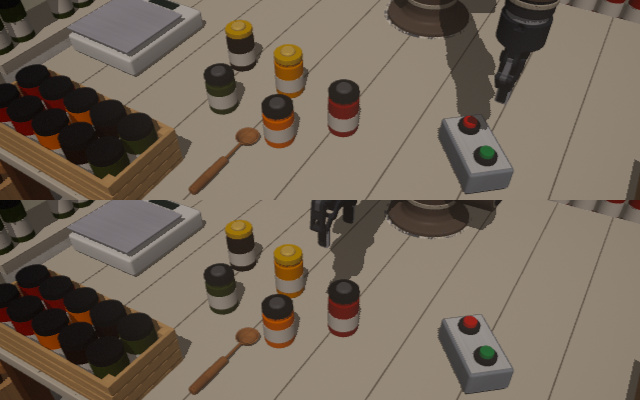

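The green cap is back up and everything is where it was at the start. The arm is clear, so I'll hand in the job.

```bash
python3 -c "
from rig import *
print(finish_job())"
```

```text
the job is handed in; nothing more can be done
None
```

I tested the honey jar's seal and logged it with the green button, then handed the job in at about 9 s of the allowed 48 s. `finish_job` gives no verdict, so these results come from my own checks.

- **Honey jar:** with closed fingertips I pressed the dome until it stopped, at about 10 N and roughly 5 mm in. After release, the scene and side images show the dome up and the jar where it started.
- **Green button:** I pressed it until it stopped, at about 17 N, well under the 40 N limit. In the scene image the cap was level with its collar. After release its pixels match the starting picture.
- **At the end:** the other jars, the red button and the spoon look unmoved in the last scene picture. The fingertips were about 0.2 m above the table with no contact force. I did not check the spare lid in that last picture, but the arm never went near it.

**Disagreement:** at the button's stop, the fingertip height computed from the arm pose was about 4 mm higher than the 72 mm expected for a flush cap. At the jar the same calculation agreed to within about 1 mm. I don't know the cause. I judged the press complete from the firm stop, the force and the image.

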